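# Pump up the endoscope leak tester

## Robot

A 7-joint arm with a two-finger parallel gripper is mounted at the origin on the work surface. World frame = base frame: x ahead of the robot, y to its left, z up, the work surface at z = 0. Lengths are in m, angles in rad, forces in N, time in s.
With the tool pointing down it reaches from about 0.4 to 0.875 m from the base axis. Payload 19.3 kg.
Tool frame: the origin (TCP) lies midway between the tips of the shut fingers; the grasp point (between the pads) lies 19 mm behind it (bot.pinch_z is the distance from the TCP to the grasp point, in m); z points along the fingers, y is the direction in which the jaws open and shut (so a half turn about z gives the same grasp; the last joint's range is limited). The gripper opens to 85 mm and grips with 20 to 120 N. Pads are 22 mm wide; open, the fingers measure 114 mm over their backs; the gripper's body (76 mm by 85 mm) begins 54 mm behind the grasp point. The pads swing forward as they close: fully open they stand 13 mm farther back than shut.
Start: joints at [-1.256, 0.521, -0.036, 1.599, 0.021, 1.021, -0.113], TCP at [0.235, 0.579, 0.231] pointing down, gripper open.
Joint ranges: [-2.91, 2.91], [-0.3, 2.13], [-1.5, 1.42], [0.17, 2.43], [-1.26, 4.41], [0.16, 1.93], [-2.52, 2.52]. Speed limits (rad/s): [1.89, 1.89, 2.39, 2.39, 3.01, 3.01, 3.01].

## Interface

Orientations are given as [roll, pitch, yaw] about the fixed x, y, z axes, in that order (R = Rz(yaw) Ry(pitch) Rx(roll)).
In Python, from workcell import bot gives the robot as it stands. The module is installed in compiled form; this text tells all that it offers.
- The arm moves only by the tool move_arm, never from a script. Its argument "moves" is text: rows parted by semicolons, each of 4 numbers parted by spaces: the shift along the tool's x, y, z in mm, then the turn about the tool's z in rad. In form: dx dy dz yaw; .... A call has exactly 10 rows; each row is the pose to reach, as a shift and turn from the pose commanded when the call began, along the tool's axes at that moment; what a row does not reach only later rows make up. A row lasts 1/12 s, in which the tool goes at most 41.7 mm and 7.16 degrees, less where a joint would pass 70% of its speed; a pose out of reach is approached as far as the arm can. A call with a gripper value outside its range is refused whole. "grip" is the opening, from 0 (shut) to 1 (fully open), set as the call begins (left out, the last holds). The fingers move at their own pace and stop on an object; "grip_force" is the grip in N (left out, the last holds). Time passes only in rows, so rows that repeat a pose let the fingers close, or fill a call up. It gives the time, the measured TCP pose, the force and the opening at its end, in the units of the state.
- bot.observe(): the state, without advancing time (a new reading comes with each control period).
- bot.grab_frame(name): name is "side" or "top" or "wrist"; returns a dict with "frame" (420x560x3 uint8, red, green, blue), "z_map" (420x560 float32, m along the optical axis (not along the pixel's ray), 0 where there is no reading), "K" (3x3 intrinsics, pixels), "dist" ([k1, k2, p1, p2, k3] as OpenCV has them; the pictures are not rectified), "eye" and "attitude" of the camera in the world. Camera axes: x right, y up, looking along -z (the intrinsics and any distortion apply to the point x, -y, -z); pixel columns grow to the right and rows downward; lengths in m; the calibration is good to about 2 mm. A picture is of the moment at which its call begins.
- bot.job_done(): hands the job in, once; it reports no verdict.
Trained networks look in a picture, given as the dict that the camera call returned (one of the last four; its "shot" number tells which), for a name from the list of things; names that differ only in an ending like _2 or _b are one class to them, and where a whole thing is asked for, a point or a joint stands for the part that bears it (a point fixed in the world has none). Each returns a list of dicts, best first, with "conf" (0 to 1); they miss things now and then, are a little off and sometimes report something else, mostly with a low value. They report only what shows in the picture. A call takes as long as a camera call. They do not tell look-alikes from the thing itself.
- bot.search_frame(picture, label): "at" ([column, row] in pixels, amid what is visible of it).
- bot.pinpoint(picture, label): "at" ([column, row] in pixels: a listed point, or the origin of a listed thing).
The state is a dict: "clock": time; "qpos": joint angles; "qd": joint speeds; "joint_efforts": joint torques, N m; "position": TCP position; "tool_rot": TCP orientation; "force": force on the tool from outside, world axes, zero at the start; "moment": the same for the moment, N m; "grip_width": finger opening in m.
Only numpy, scipy, OpenCV 4.12 (cv2) and the standard library are available. Lean on these libraries where they do the work, as an engineer would, in place of code of your own. Each camera call takes 0.05 s, during which the arm holds its last target. There are 200 camera calls.

## Task

Pump the leak tester by pressing its big round blue knob all the way down and letting it spring fully back up, again and again, until the indicator pin stands fully out of the housing with its whole green band showing. Then leave the knob alone and up. Do not pull the knob upwards, do not touch the pin, and leave the bottle, jar, beaker and camera head around it where they stand.

Things in the scene. Friction and masses are not known exactly. Their poses are not given: they have to be found in the camera images.
- pump: leak tester: white box with a blue band round its foot, fixed to the worktop, 110 mm along its x, 190 mm along its y, its flat top 70 mm above the worktop. Origin at the centre of its underside, z up. The blue knob's axis is at y = -45 mm, the indicator pin's axis at y = +55 mm (both x = 0).
- knob_top (a point): centre of the flat top of the round blue knob, 56 mm across and 20 mm thick, on a vertical 18 mm steel stem; 130 mm above the worktop when the knob is up, 108 mm when fully pressed. The point moves with the knob.
- plunger (a joint): how far the knob is pressed: 0 = up at rest, 0.022 m = fully down against a hard stop. A spring of 500 N/m returns it; with the drive's friction fully down takes about 13 N. Left alone it rises in about 0.3 s. Negative = pulled upwards (it yields up to 8 mm).
- pin: round upright indicator pin, 12 mm across, red with a green band below the red and dark steel below that; rises out of the top of the housing. Its frame has the directions of the housing's; its origin is on the pin's axis, 74 mm below its tip.
- pin_tip (a point): centre of the pin's top end, 74 mm above the worktop at pin travel 0, so 4 mm above the housing.
- pin_travel (a joint): how far the pin is out (m): 0 to 0.012 at the start, 0.033 at most. From 0.030 the 9 mm green band is all out. Inside, a ratchet lifts the pin as the knob goes down, about 7 mm a stroke (the first 3 to 10 mm), and holds it as the knob rises. Strokes must go nearly to the bottom and fully back up (short ones do not add up); 3 to 5 are needed. Further strokes do nothing.
- spray_mid (a point): middle of the blue disinfectant bottle, upright, 60 mm across, 145 mm tall; bystander.
- jar_mid (a point): middle of the amber specimen jar, upright, 60 mm across, 75 mm tall; bystander.
- beaker_mid (a point): middle of the white open beaker, upright, 72 mm across, 85 mm tall; bystander.
- camhead_mid (a point): black and steel endoscope camera head lying on the worktop, 130 mm long, 38 mm across; the point is at its middle, 19 mm up; bystander.
Mind the look-alikes: they are no part of the job. Of the things shaped like the part that bears camhead_mid, the black one is meant. What is shaped like the part that bears jar_mid but red is not meant.

How it is judged:
At the end, for the whole second after the job is handed in: The pin is at least 30 mm out (whole green band showing), the knob is back up within 3 mm of rest, and the four bystanders stand within 30 mm of where they were and upright as they were (within 0.3 rad) (value of joint pin_travel above 0.03 m and value of joint plunger between -0.003 and 0.003 m and distance of each of spray_mid, jar_mid, beaker_mid, camhead_mid from where it was at the start of the episode below 0.03 m and angle between each of spray_mid, jar_mid, beaker_mid, camhead_mid's own z axis and vertical below 0.3 rad); the robot touches nothing.
It fails at once if the knob is pulled upwards by more than 4 mm (value of joint plunger below -0.004 m).
It fails at once if the robot touches the indicator pin (contact force between pin and the fingers above 0.5 N or contact force between pin and the arm above 0.5 N).
It fails at once if the bottle, jar, beaker or camera head is lifted by more than 12 mm, or moved by more than 30 mm (distance of any of spray_mid, jar_mid, beaker_mid, camhead_mid from where it was at the start of the episode above 0.03 m or height (world z) of spray_mid above 0.082 m or height (world z) of jar_mid above 0.049 m or height (world z) of beaker_mid above 0.054 m or height (world z) of camhead_mid above 0.031 m).
It also fails if it takes over 48 s, if anything falls off the work surface, if the arm or the gripper's body presses on something with over 40 N, if the wrist force passes 120 N, or if a joint passes its speed limit or range.

## Working session

There is one attempt and no reset: what is moved stays moved. The work goes in short steps, Python scripts to look and compute and a tool call to move; the robot and the scene stay as the last step left them, time stands still between calls to the robot, and variables do not carry over. Pictures are saved under pics/ and viewed, about 8 in all and at most 12, crops included, and the job is handed in when it is done.

Besides the shell and the picture viewer there is one more tool, called after "Call:" in YAML: its name, and indented under it one key for each argument. move_arm: Moves the arm, as the interface text tells. Its arguments: {"type":"object","properties":{"moves":{"type":"string"},"grip":{"type":"number"},"grip_force":{"type":"number"}},"required":["moves"]}

```bash
mkdir -p pics; cat > h.py <<'E'
import numpy as np, cv2
from scipy.spatial.transform import Rotation as R
from workcell import bot
def rot(a):
    a=np.array(a,float)
    if a.shape==(3,3): return a
    return R.from_euler('xyz',a).as_matrix() if a.size==3 else R.from_quat(a).as_matrix()
def ray(p,uv):
    q=cv2.undistortPoints(np.array([[uv]],float),p['K'],np.array(p['dist'],float))[0,0]
    return rot(p['attitude'])@np.array([q[0],-q[1],-1.])
def at_z(p,uv,z):
    d=ray(p,uv); e=np.array(p['eye']); return e+d*(z-e[2])/d[2]
def at_depth(p,uv):
    u,v=np.round(uv).astype(int); w=p['z_map'][max(v-2,0):v+3,max(u-2,0):u+3]; w=w[w>0]
    return np.array(p['eye'])+ray(p,uv)*np.median(w) if w.size else None
def save(p,n): cv2.imwrite('pics/'+n,p['frame'][:,:,::-1])
E
python3 - <<'E'
from h import *
np.set_printoptions(precision=3,suppress=True)
print(bot.observe())
for c in ('top','side'):
    p=bot.grab_frame(c); save(p,c+'1.png'); print(c,p['eye'],p['attitude'])
    for l in ('knob_top','pin_tip','pump','spray_mid','jar_mid','beaker_mid','camhead_mid'):
        for d in bot.pinpoint(p,l)[:3]:
            print(l,round(d['conf'],2),np.array(d['at']),at_depth(p,d['at']), at_z(p,d['at'],{'knob_top':.13,'pin_tip':.08,'pump':0,'spray_mid':.0725,'jar_mid':.0375,'beaker_mid':.0425,'camhead_mid':.019}[l]))
E
```

```text
{'clock': 0.0, 'qpos': array([-1.256,  0.522, -0.036,  1.6  ,  0.021,  1.021, -0.113]), 'qd': array([ 0.001,  0.001, -0.002,  0.001,  0.001, -0.002,  0.002]), 'joint_efforts': array([  0.001, -92.712,   1.98 , -36.992,   0.018,   0.008,  -0.   ]), 'position': array([0.235, 0.579, 0.231]), 'tool_rot': array([-3.14 ,  0.   ,  2.757]), 'force': array([-0.388, -0.958, -0.389]), 'moment': array([ 0.019, -0.053,  0.016]), 'grip_width': 0.08559718616141979}
top [0.434 0.054 1.275] [ 0.175 -0.006 -1.571]
knob_top 0.91 [319.4 220.1] [ 0.619 -0.048  0.131] [ 0.619 -0.048  0.13 ]
pump 0.67 [299.4 238.6] [ 0.584 -0.005  0.072] [ 0.593 -0.008  0.   ]
pump 0.36 [367.5 199.7] [ 0.672 -0.164  0.106] [ 0.694 -0.184  0.   ]
jar_mid 0.78 [218.7 249.3] [0.558 0.187 0.076] [0.562 0.191 0.038]
jar_mid 0.78 [176.3 269.5] [0.51  0.285 0.077] [0.513 0.293 0.038]
beaker_mid 0.78 [315.7 152.6] [ 0.817 -0.052  0.007] [ 0.806 -0.049  0.042]
beaker_mid 0.24 [296.6 235.1] [0.592 0.002 0.07 ] [0.596 0.001 0.042]
camhead_mid 0.96 [169.2 209.3] [0.662 0.316 0.034] [0.664 0.32  0.019]
camhead_mid 0.92 [202.5 149.7] [0
[... 366 characters left out ...]
]
pin_tip 0.21 [232.9 198.5] [0.549 0.167 0.066] [0.544 0.154 0.08 ]
pump 0.57 [279.7 255.9] [ 0.571 -0.045  0.069] [0.595 0.002 0.   ]
spray_mid 0.66 [357.7 280.5] [ 0.669 -0.191  0.103] [ 0.684 -0.176  0.072]
jar_mid 0.71 [209.9 180.9] [0.525 0.27  0.051] [0.528 0.285 0.037]
jar_mid 0.61 [234.5 199.1] [0.552 0.166 0.063] [0.561 0.191 0.037]
jar_mid 0.26 [295.7 202.8] [0.703 0.122 0.022] [0.695 0.108 0.037]
beaker_mid 0.73 [369.2 228.3] [ 0.783 -0.075  0.081] [ 0.808 -0.05   0.042]
camhead_mid 0.93 [293.7 201.2] [0.696 0.121 0.031] [0.702 0.132 0.019]
camhead_mid 0.93 [312.  164.7] [0.814 0.23  0.027] [0.819 0.238 0.019]
camhead_mid 0.77 [248.9 164.1] [0.656 0.315 0.025] [0.658 0.322 0.019]
```

View pics/top1.png

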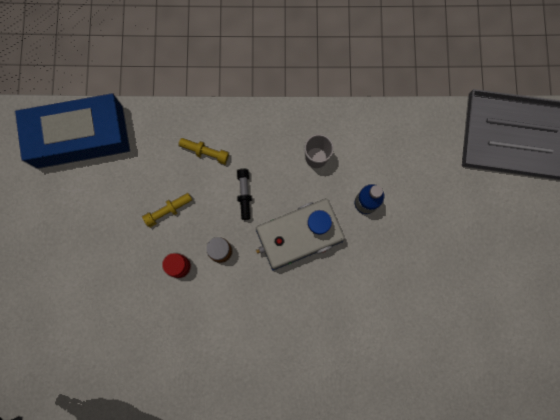

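View pics/side1.png

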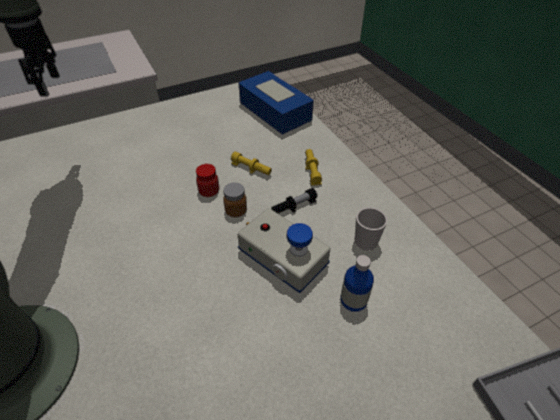

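The top picture shows the pump with the knob at about (319,222) and the pin at about (279,241). The bottle is at (371,197), the beaker at (318,152), the amber jar at (219,250) and the black camera head at (244,195). Both views put the knob at about (0.615, -0.051, 0.13). The straight path at z = 0.23 clears everything.

Call:
move_arm:
  moves: "-29 -22 0 0; -58 -44 0 0; -88 -66 0 0; -117 -88 0 0; -147 -110 0 0; -176 -132 0 0; -206 -154 0 0; -235 -176 0 0; -265 -198 0 0; -294 -220 0 0"
  grip: 0

```text
clock: 1.63
position: [0.4253, 0.2633, 0.2316]
tool_rot: [3.141, 0.0, 2.757]
force: [0.6, 0.8, 0.9]
grip_width: -0.0
```

Call:
move_arm:
  moves: "-29 -22 0 0; -58 -44 0 0; -88 -66 0 0; -117 -88 0 0; -147 -110 0 0; -176 -132 0 0; -206 -154 0 0; -235 -176 0 0; -265 -198 0 0; -294 -220 0 0"

```text
clock: 2.47
position: [0.6152, -0.0511, 0.2314]
tool_rot: [3.142, 0.0, 2.757]
force: [-0.4, 1.3, 0.6]
grip_width: -0.0001
```

```bash
python3 - <<'E'
from h import *
np.set_printoptions(precision=3,suppress=True)
s=bot.observe(); print(s['clock'],s['position'],s['tool_rot'],s['force'],s['grip_width'],s['qpos'])
for c in ('wrist','side'):
    p=bot.grab_frame(c); save(p,c+'2.png')
    for l,z in (('knob_top',.13),('pin_tip',.08)):
        for d in bot.pinpoint(p,l)[:2]: print(c,l,round(d['conf'],2),np.array(d['at']),at_depth(p,d['at']),at_z(p,d['at'],z))
E
```

```text
2.4667 [ 0.615 -0.051  0.231] [3.142 0.    2.757] [-0.438  1.332  0.634] -0.0001150574134100298 [-0.117  0.514  0.152  1.628 -0.088  1.006  1.249]
wrist knob_top 0.62 [283.9 204.1] [ 0.617 -0.045  0.13 ] [ 0.617 -0.045  0.13 ]
wrist pin_tip 0.61 [360.2 120.2] [0.579 0.053 0.076] [0.579 0.052 0.08 ]
side knob_top 0.68 [299.1 237.8] [ 0.607 -0.063  0.129] [ 0.606 -0.063  0.13 ]
side pin_tip 0.42 [263.5 224.4] [0.578 0.051 0.072] [0.575 0.044 0.08 ]
```

View pics/wrist2.png

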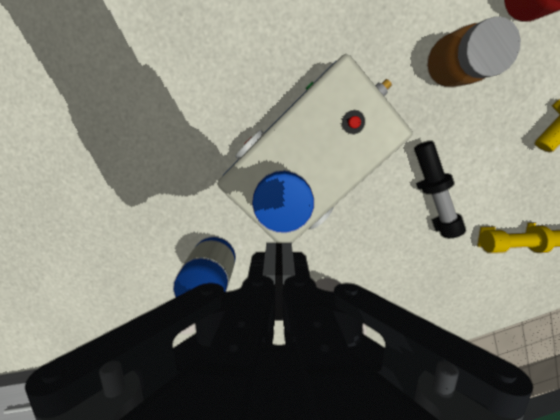

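The wrist view shows the knob centre at (284,202), nearly under the shut fingertips, and the pin at (355,121), well to the side. I'll shift 4 mm and descend to just above the knob.

Call:
move_arm:
  moves: "0 4 20 0; 0 4 40 0; 0 4 60 0; 0 4 78 0; 0 4 90 0; 0 4 95 0; 0 4 95 0; 0 4 95 0; 0 4 95 0; 0 4 95 0"

```text
clock: 3.6
position: [0.6164, -0.0455, 0.1373]
tool_rot: [3.141, 0.001, 2.757]
force: [-0.4, 0.0, -0.6]
grip_width: 0.0002
```

Call:
move_arm:
  moves: "0 0 5 0; 0 0 10 0; 0 0 15 0; 0 0 19 0; 0 0 22 0; 0 0 25 0; 0 0 27 0; 0 0 28 0; 0 0 28 0; 0 0 28 0"

```text
clock: 4.43
position: [0.6165, -0.0456, 0.1086]
tool_rot: [3.141, 0.001, 2.757]
force: [-0.1, 0.6, 11.7]
grip_width: -0.0001
```

Call:
move_arm:
  moves: "0 0 1 0; 0 0 2 0; 0 0 2 0; 0 0 2 0; 0 0 2 0; 0 0 2 0; 0 0 2 0; 0 0 2 0; 0 0 2 0; 0 0 2 0"

```text
clock: 5.27
position: [0.6167, -0.0456, 0.1079]
tool_rot: [3.141, 0.002, 2.757]
force: [-7.3, 0.7, 31.8]
grip_width: -0.0002
```

The hard stop is reached at 0.108 m. I'll let the knob up fully and see what the stroke did.

Call:
move_arm:
  moves: "0 0 -4 0; 0 0 -9 0; 0 0 -14 0; 0 0 -20 0; 0 0 -26 0; 0 0 -31 0; 0 0 -31 0; 0 0 -31 0; 0 0 -31 0; 0 0 -31 0"

```text
clock: 6.1
position: [0.6157, -0.0455, 0.1369]
tool_rot: [-3.141, -0.001, 2.757]
force: [-0.5, -0.5, -0.9]
grip_width: 0.0003
```

```bash
python3 - <<'E'
from h import *
np.set_printoptions(precision=3,suppress=True)
s=bot.observe(); print(s['clock'],s['position'],s['force'])
p=bot.grab_frame('wrist'); cv2.imwrite('pics/w3.png',p['frame'][:,:,::-1])
for l,z in (('knob_top',.13),('pin_tip',.08)):
    for d in bot.pinpoint(p,l)[:2]: print(l,round(d['conf'],2),np.array(d['at']),at_depth(p,d['at']),at_z(p,d['at'],z))
E
```

```text
6.1 [ 0.616 -0.046  0.137] [-0.487 -0.475 -0.891]
knob_top 0.73 [276.7 253.3] [ 0.606 -0.041  0.154] [ 0.616 -0.045  0.13 ]
pin_tip 0.55 [388.4 123.4] [0.578 0.048 0.085] [0.579 0.05  0.08 ]
```

View pics/w3.png

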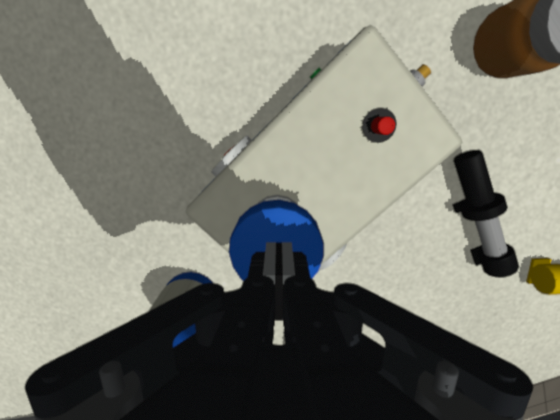

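The pin tip at (380,125) has risen to about 0.085 m from 0.076, so the ratchet works. I'll do three more full strokes.

Call:
move_arm:
  moves: "0 0 10 0; 0 0 20 0; 0 0 27 0; 0 0 30 0; 0 0 30 0; 0 0 30 0; 0 0 18 0; 0 0 6 0; 0 0 0 0; 0 0 0 0"

```text
clock: 7.08
position: [0.6164, -0.0456, 0.1382]
tool_rot: [3.141, 0.001, 2.757]
force: [0.7, -0.1, 0.5]
grip_width: 0.0002
```

Call:
move_arm:
  moves: "0 0 0 0; 0 0 10 0; 0 0 20 0; 0 0 27 0; 0 0 30 0; 0 0 30 0; 0 0 30 0; 0 0 18 0; 0 0 6 0; 0 0 0 0"

```text
clock: 7.92
position: [0.6158, -0.0456, 0.1374]
tool_rot: [-3.141, -0.0, 2.757]
force: [0.5, 0.5, -0.3]
grip_width: -0.0001
```

Call:
move_arm:
  moves: "0 0 0 0; 0 0 0 0; 0 0 10 0; 0 0 20 0; 0 0 27 0; 0 0 30 0; 0 0 30 0; 0 0 30 0; 0 0 30 0; 0 0 30 0"

```text
clock: 8.75
position: [0.6166, -0.0456, 0.1079]
tool_rot: [3.141, 0.002, 2.757]
force: [-5.1, 1.2, 33.0]
grip_width: 0.0005
```

Call:
move_arm:
  moves: "0 0 -8 0; 0 0 -16 0; 0 0 -24 0; 0 0 -30 0; 0 0 -30 0; 0 0 -30 0; 0 0 -30 0; 0 0 -30 0; 0 0 -30 0; 0 0 -30 0"

```text
clock: 9.58
position: [0.6158, -0.0456, 0.137]
tool_rot: [-3.141, -0.0, 2.757]
force: [0.7, 0.4, -0.1]
grip_width: 0.0002
```

```bash
python3 - <<'E'
from h import *
np.set_printoptions(precision=3,suppress=True)
for c in ('wrist','side'):
  p=bot.grab_frame(c)
  for d in bot.pinpoint(p,'pin_tip')[:2]: print(c,round(d['conf'],2),np.array(d['at']),at_depth(p,d['at']),at_z(p,d['at'],.104))
  f=p['frame'][:,:,::-1]; f=f[60:200,300:460] if c=='wrist' else f[180:300,210:370]
  cv2.imwrite(f'pics/{c}4.png',cv2.resize(f,None,fx=4,fy=4,interpolation=cv2.INTER_CUBIC))
E
```

```text
wrist 0.81 [400.4 123.9] [0.578 0.048 0.106] [0.578 0.049 0.104]
side 0.65 [263.7 216.6] [0.576 0.044 0.106] [0.577 0.046 0.104]
side 0.26 [301.8 233.4] [ 0.617 -0.055  0.13 ] [ 0.629 -0.036  0.104]
```

View pics/wrist4.png

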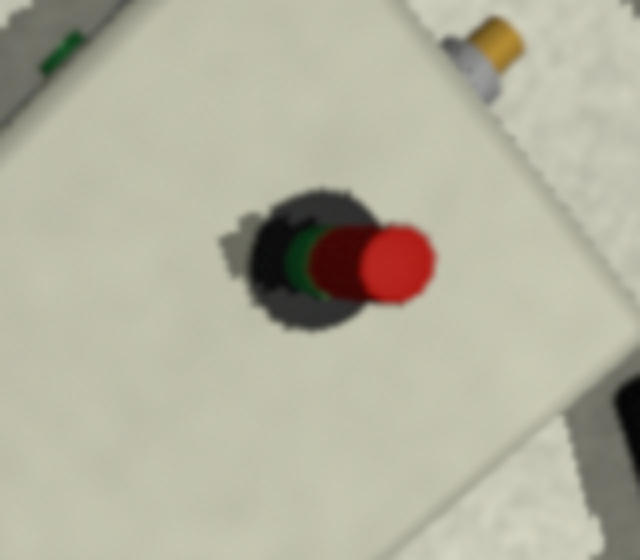

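The green band shows with dark steel below it, and the tip is at about 0.106 m (the full-out value is 0.107). Extra strokes do no harm, so I'll add two full ones for certainty and then retreat.

Call:
move_arm:
  moves: "0 0 10 0; 0 0 20 0; 0 0 27 0; 0 0 30 0; 0 0 30 0; 0 0 30 0; 0 0 18 0; 0 0 6 0; 0 0 0 0; 0 0 0 0"

```text
clock: 10.62
position: [0.6164, -0.0456, 0.1382]
tool_rot: [3.141, 0.001, 2.757]
force: [0.6, 0.0, -0.2]
grip_width: -0.0001
```

Call:
move_arm:
  moves: "0 0 0 0; 0 0 0 0; 0 0 10 0; 0 0 20 0; 0 0 27 0; 0 0 30 0; 0 0 30 0; 0 0 30 0; 0 0 30 0; 0 0 30 0"

```text
clock: 11.45
position: [0.6166, -0.0456, 0.1079]
tool_rot: [3.141, 0.002, 2.757]
force: [-6.3, 0.4, 29.8]
grip_width: -0.0003
```

Call:
move_arm:
  moves: "0 0 -8 0; 0 0 -16 0; 0 0 -24 0; 0 0 -32 0; 0 0 -50 0; 0 0 -75 0; 0 0 -100 0; 0 0 -120 0; 0 0 -120 0; 0 0 -120 0"

```text
clock: 12.28
position: [0.6161, -0.0455, 0.2279]
tool_rot: [3.141, 0.001, 2.757]
force: [-0.3, -0.3, -1.3]
grip_width: -0.0003
```

```bash
python3 - <<'E'
from h import *
np.set_printoptions(precision=3,suppress=True)
s=bot.observe(); print(s['clock'],s['position'],s['force'])
for c in ('wrist','side','top'):
  p=bot.grab_frame(c)
  for l,z in (('pin_tip',.107),('knob_top',.13),('spray_mid',.0725),('jar_mid',.0375),('beaker_mid',.0425),('camhead_mid',.019)):
    if l not in('pin_tip','knob_top') and c=='wrist': continue
    for d in bot.pinpoint(p,l)[:3]:
      if d['conf']>.4: print(c,l,round(d['conf'],2),np.array(d['at']),at_depth(p,d['at']),at_z(p,d['at'],z))
  if c=='side': cv2.imwrite('pics/s5.png',cv2.resize(p['frame'][150:320,190:410,::-1],None,fx=3.5,fy=3.5,interpolation=cv2.INTER_CUBIC))
E
```

```text
12.2833 [ 0.616 -0.046  0.228] [-0.31  -0.264 -1.305]
wrist pin_tip 0.63 [360.  122.9] [0.579 0.049 0.107] [0.579 0.049 0.107]
wrist knob_top 0.96 [279.  204.9] [ 0.616 -0.043  0.13 ] [ 0.616 -0.043  0.13 ]
side pin_tip 0.45 [262.5 215.1] [0.589 0.08  0.07 ] [0.575 0.049 0.107]
side knob_top 0.75 [301.4 233.6] [ 0.616 -0.055  0.13 ] [ 0.616 -0.055  0.13 ]
side knob_top 0.46 [261.6 214. ] [0.588 0.084 0.07 ] [0.566 0.033 0.13 ]
side spray_mid 0.78 [359.2 283.3] [ 0.67  -0.196  0.098] [ 0.683 -0.183  0.073]
side jar_mid 0.67 [207.1 177.5] [0.519 0.269 0.066] [0.526 0.301 0.037]
side jar_mid 0.59 [232.2 197.2] [0.548 0.169 0.069] [0.558 0.2   0.037]
side beaker_mid 0.74 [369.1 231.9] [ 0.782 -0.079  0.073] [ 0.801 -0.059  0.042]
side camhead_mid 0.68 [292.7 200.6] [0.694 0.122 0.034] [0.701 0.135 0.019]
side camhead_mid 0.6 [253.6 164.2] [0.666 0.305 0.028] [0.67  0.316 0.019]
side camhead_mid 0.5 [310.1 168. ] [ 0.606 -0.086  0.336] [0.807 0.228 0.019]
top jar_mid 0.8 [216.7 247.5] [0.562 0.192 0.076] [0.566 0.196 0.038]
top jar_mid 0.71 [176.3 267.9] [0.514 0.286 0.076] [0.517 0.293 0.038]
top beaker_mid 0.58 [315.2 152.6] [ 0.635 -0.001  0.611] [ 0.806 -0.048  0.042]
top camhead_mid 0.7 [201.7 148.4] [0.82  0.241 0.03 ] [0.824 0.242 0.019]
top camhead_mid 0.61 [241.3 191.5] [0.709 0.139 0.026] [0.71  0.139 0.019]
top camhead_mid 0.55 [171.8 207.3] [0.667 0.31  0.035] [0.669 0.313 0.019]
```

View pics/s5.png

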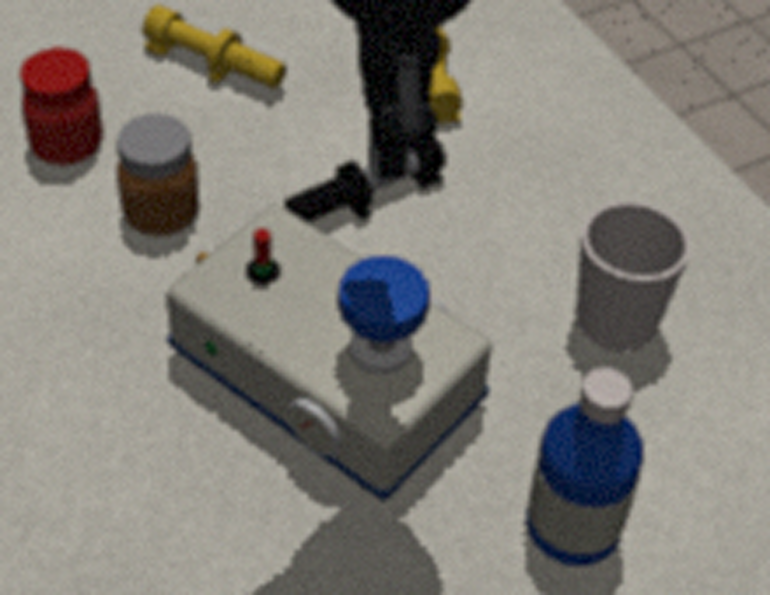

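The side view shows the pin standing up with red over green at about (262,255) in the crop. The knob is up, the gripper is clear of it, and the bystanders are in place. The tip is at 0.107 m (33 mm out) and the knob top at 0.130 m.

```bash
python3 -c "
from workcell import bot
print(bot.job_done())"
```

```text
the job is handed in; nothing more can be done
None
```

I pumped the knob with the shut fingertips through six full strokes, let it spring fully back up each time, then moved clear and handed the job in at about 12.5 s. `job_done` gives no verdict.

- **Pin:** the last wrist picture puts the tip at 0.107 m, about 33 mm out. A close crop after the fourth stroke showed the green band with dark steel below it. The side network's depth reading for the pin tip hit the housing instead, but its line of sight agrees with the wrist position.
- **Knob:** its top is at 0.130 m, fully up, and the gripper is about 100 mm above it.
- **Strokes:** the strokes where I read the force at the bottom (first, fourth and sixth) all reached the hard stop at 0.108 m, at 30 to 33 N. The second, third and fifth used the same command but were not read at the bottom.
- **Bystanders:** the jar, beaker and camera head were found within about 10 mm of where they started, which is within the networks' scatter. The bottle was found only in the side view, about 7 mm off. All four stand as before in the picture.

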